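Change the printer's heated bed over to its spare supply

TASK

Change the heated bed over from the mains supply to the spare one: first throw the ball-tipped lever (mains box) across to its other side, and only once it is locked there throw the bar-tipped lever (spare box) across to its other side. Each is a locking toggle: its collar has to be lifted along the lever before the lever will flip, and must end fully down again, locked, with the lever at its new side. Let go of everything and leave the plain toggle and the other things on the bench where they are.

Things in the scene. Friction and masses are not known exactly. Their poses are not given: they have to be found in the camera images.
- mains_box: The mains supply's switch box: a white painted steel box, 110 (x) x 80 (y) x 60 (z) mm, bolted to the bench. Origin at the centre of its underside, z up. Its one lever, tipped with a black ball 14 mm across, swings in the box's x-z plane and starts leaning to the box's -x (towards the robot, give or take the yaw).
- mains_pivot (a point): The hinge line of the mains lever, inside the box at its middle, 40 mm above the bench (20 mm below the lid). Axes as the box's; the hinge is along y. A notched steel quadrant, 16 mm wide along y, stands 24 mm above the lid around the lever's foot.
- mains_lever (a joint): Angle of the mains lever, rad: 0 = at the start side's stop, leaning 0.436 from upright to the box's -x; 0.873 = the other side's stop, leaning 0.436 to the box's +x; upright at 0.436. No spring, 0.06 N m of friction: it stays where left. With the collar down the lock leaves only about 0.05 rad of play at either end.
- mains_collar (a joint): Lift of the mains collar along its lever, m: 0 = fully down, 0.010 = hard stop. Its return spring takes 2 N at the start and 6 N at the full lift. Its tongue sits beside the quadrant and clears it above 6 mm of lift. Let go, it springs down by itself, but fully only with the lever within 0.04 rad of an end stop; elsewhere it rests on the quadrant, 6 mm up.
- mains_grip (a point): Middle of a round ribbed steel collar, 24 mm across and 24 mm tall; on the lever's axis, 60 mm from the hinge line when the collar is down; it moves with the collar. z runs up along the lever, y along the hinge. The collar covers 12 mm either way along z; its tongue (5 mm along x, 16 mm along y) reaches 10 mm further down.
- mains_tip (a point): Middle of the mains lever's tip (a black ball 14 mm across), 91 mm from the hinge line on the lever's axis; z up along the lever. Bare 8 mm rod shows between collar and tip (the collar's rise ends just short of the tip).
- spare_box: The spare supply's switch box: a white painted steel box, 110 (x) x 80 (y) x 60 (z) mm, bolted to the bench. Origin at the centre of its underside, z up. Its one lever, tipped with a black bar 34 mm long (along the swing), 9 mm wide and 10 mm thick, swings in the box's x-z plane and starts leaning to the box's -x (away from the robot, give or take the yaw).
- spare_pivot (a point): The hinge line of the spare lever, inside the box at its middle, 40 mm above the bench (20 mm below the lid). Axes as the box's; the hinge is along y. A notched steel quadrant, 16 mm wide along y, stands 24 mm above the lid around the lever's foot.
- spare_lever (a joint): Angle of the spare lever, rad: 0 = at the start side's stop, leaning 0.436 from upright to the box's -x; 0.873 = the other side's stop, leaning 0.436 to the box's +x; upright at 0.436. No spring, 0.06 N m of friction: it stays where left. With the collar down the lock leaves only about 0.05 rad of play at either end.
- spare_collar (a joint): Lift of the spare collar along its lever, m: 0 = fully down, 0.010 = hard stop. Its return spring takes 2 N at the start and 6 N at the full lift. Its tongue sits beside the quadrant and clears it above 6 mm of lift. Let go, it springs down by itself, but fully only with the lever within 0.04 rad of an end stop; elsewhere it rests on the quadrant, 6 mm up.
- spare_grip (a point): Middle of a square steel collar, 24 mm across its two faces that look along the hinge and 26 mm across the other two, 24 mm tall; on the lever's axis, 60 mm from the hinge line when the collar is down; it moves with the collar. z runs up along the lever, y along the hinge. The collar covers 12 mm either way along z; its tongue (5 mm along x, 16 mm along y) reaches 10 mm further down.
- spare_tip (a point): Middle of the spare lever's tip (a black bar 34 mm long (along the swing), 9 mm wide and 10 mm thick), 91 mm from the hinge line on the lever's axis; z up along the lever. Bare 8 mm rod shows between collar and tip (the collar's rise ends just short of the tip).
- fan_switch (a joint): A plain toggle without a collar on a small grey block that stands between and beyond the two boxes, rad: bystander, leave it as it is (0).
- scraper: Bystander: print scraper, 170 mm long, lying between the two boxes. Origin at the centre of its underside.
- spanner: Bystander: steel spanner, 150 mm, lying near the robot. Origin at the centre of its underside.
- glue: Bystander: white glue stick, 32 mm across, 85 mm tall, standing to the left. Origin at the centre of its underside.
- nozzle_cup: Bystander: grey cup, 66 mm across, 50 mm tall, to the right. Origin at the centre of its underside.
- spool: Bystander: black filament spool lying flat, 150 mm across, 58 mm tall, at the far side. Origin at the centre of its underside.
- vase: Bystander: black printed vase, 96 mm across, 130 mm tall, at the far left. Origin at the centre of its underside.
- caliper: Bystander: caliper, 200 mm long, lying near the robot. Origin at the centre of its underside.
There are look-alikes about, which are no part of the job. Leave any red or yellow look-alike of the mains_box alone. Leave any purple look-alike of the spare_box alone.

How it is judged:
By the outcome, as a careful person would: the job done as asked, in the order asked, and still so for the second after the job is handed in, with the robot touching nothing.
It also fails if it takes over 64 s, if anything falls off the work surface, if the arm or the gripper's body presses on something with over 40 N, if the wrist force passes 120 N, or if a joint passes its speed limit or range.

ROBOT

A 7-joint arm with a two-finger parallel gripper is mounted at the origin on the work surface. World frame = base frame: x ahead of the robot, y to its left, z up, the work surface at z = 0. Lengths are in m, angles in rad, forces in N, time in s.
With the tool pointing down it reaches from about 0.425 to 0.875 m from the base axis. Payload 4.7 kg.
Tool frame: the origin (TCP) lies between the finger pads; the fingertips stand 14 mm ahead of it and the grasp point (between the pads) lies 5 mm behind it; z points along the fingers, y is the line along which they close (so a half turn about z gives the same grasp; the last joint's range is limited). The gripper opens to 87 mm and grips with 3 to 60 N. Pads are 19 mm wide; open, the fingers measure 117 mm over their backs; the gripper's body (75 mm by 190 mm) begins 51 mm behind the grasp point.
Start: joints at [1.202, 0.321, -0.07, 1.45, 0.023, 1.371, -0.057], TCP at [0.243, -0.603, 0.237] pointing down, gripper open.
Joint ranges: [-2.86, 2.86], [-0.3, 2.09], [-1.38, 1.24], [0.06, 2.45], [-1.56, 4.7], [0.09, 2.05], [-2.69, 2.69]. Speed limits (rad/s): [2.57, 2.57, 3.14, 3.14, 3.14, 3.14, 3.14].

INTERFACE

Orientations are given as a rotation vector (axis times angle).
In Python, from bench import ctrl gives the robot as it stands.
- The arm moves only by the shell command python3 -m inch 'ROWS' [OPENING] [FORCE]. ROWS is JSON, a list of rows, each a list of 6 numbers: the shift along the world's x, y, z in mm, then the turn, a rotation vector about the world's x, y, z in degrees. In form: [[tx, ty, tz, rx, ry, rz], ...]. A call has 1 to 20 rows; each row is the pose to reach, as a shift and turn from the pose commanded when the call began; what a row does not reach only later rows make up. A row lasts 1/8 s, in which the tool goes at most 62.5 mm and 10.7 degrees, less where a joint would pass 70% of its speed; a pose out of reach is approached as far as the arm can. A call with a gripper value outside its range is refused whole. OPENING is the finger opening in mm, from 0 to 87, set as the call begins (- or left out, the last holds). The fingers move at their own pace and stop on an object; FORCE is the grip in N (left out, the last holds). Time passes only in rows, so rows that repeat a pose let the fingers close. It gives the time, the measured TCP pose, the force, the opening and the grip force at its end, in the units of the state.
- ctrl.get_state(): the state, without advancing time (a new reading comes with each control period).
- ctrl.get_image(name): name is "side" or "top" or "wrist"; returns (picture, depth): 400x640x3 uint8, red, green, blue; 400x640 float32, m along the optical axis (not along the pixel's ray), 0 where there is no reading.
- ctrl.camera_params(name): a dict with "mtx" (3x3 intrinsics, pixels), "T" (4x4, takes a point from camera to world coordinates). Camera axes: x right, y down, z forward; pixel columns grow to the right and rows downward; lengths in m; the calibration is good to about 2 mm. A picture is of the moment at which its call begins: read the wrist's pose just before it. camera_params takes no time and is no camera call; for the wrist camera it gives the pose at the moment of the call.
- ctrl.close_job(): hands the job in; it is judged then, once.
The state is a dict: "time": time; "joint_positions": joint angles; "qd": joint speeds; "joint_torque": joint torques, N m; "position": TCP position; "tool_rot": TCP orientation; "ft_force": force on the tool from outside, world axes, zero at the start; "torque": the same for the moment, N m; "grip_width": opening from 0.0 (shut) to 1.0 (fully open); "grip_force": force on a finger pad.
Only numpy, scipy, OpenCV 4.12 (cv2) and the standard library are available. Lean on these libraries where they do the work, as an engineer would, in place of code of your own. Each camera call takes 0.05 s, during which the arm holds its last target. There are 200 camera calls.

## Working session

There is one attempt and no reset: what is moved stays moved. The work goes in short steps, Python scripts to look and compute and a shell command to move; the robot and the scene stay as the last step left them, time stands still between calls to the robot, and variables do not carry over. Pictures are saved under pics/ and viewed, at most 10 in all, crops included, and the job is handed in when it is done.

```bash
ls; mkdir -p pics
python3 - <<'E'
from bench import ctrl
import cv2,numpy as np
s=ctrl.get_state();print(s['time'],s['position'],s['tool_rot'],s['grip_width'])
for n in('top','side'):
    im,d=ctrl.get_image(n);np.savez(f'{n}0.npz',im=im,d=d);p=ctrl.camera_params(n);print(n,p['mtx'].tolist(),p['T'].round(3).tolist())
    cv2.imwrite(f'pics/{n}0.png',im[:,:,::-1])
E
```

```text
pics
0.0 [ 0.24252795 -0.60249922  0.23546107] [-3.08242701e+00 -5.97239058e-01  7.13578164e-04] 0.998092715741069
top [[399.3518897327878, 0.0, 318.1871610791604], [0.0, 399.3518897327878, 203.51292789191805], [0.0, 0.0, 1.0]] [[-0.01, -0.996, 0.089, 0.468], [-1.0, 0.01, 0.001, -0.003], [-0.002, -0.089, -0.996, 1.329], [0.0, 0.0, 0.0, 1.0]]
side [[380.2794734821497, 0.0, 317.4085775106426], [0.0, 380.2794734821497, 201.4912867020327], [0.0, 0.0, 1.0]] [[-0.891, -0.295, 0.345, 0.193], [-0.454, 0.59, -0.668, 0.736], [-0.006, -0.752, -0.66, 0.869], [0.0, 0.0, 0.0, 1.0]]
```

View pics/top0.png

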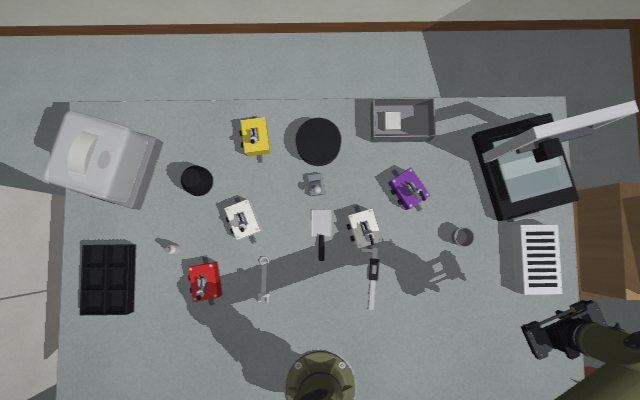

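View pics/side0.png

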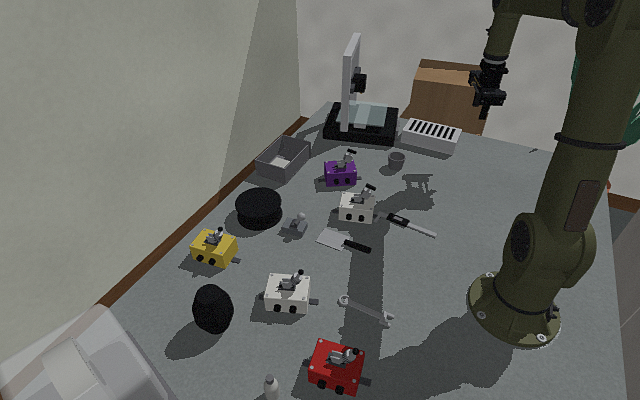

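```bash
cat > h.py <<'E'
import numpy as np,cv2
from bench import ctrl
def ray(p,uv):
    K,T=p['mtx'],p['T'];d=T[:3,:3]@np.array([(uv[0]-K[0,2])/K[0,0],(uv[1]-K[1,2])/K[1,1],1]);return T[:3,3],d
def onz(p,uv,z):
    o,d=ray(p,uv);return o+d*(z-o[2])/d[2]
def proj(p,X):
    c=np.linalg.inv(p['T'])@np.r_[X,1];q=p['mtx']@c[:3];return q[:2]/q[2]
E
python3 - <<'E'
from h import *
z=np.load('top0.npz');im=z['im'];p=ctrl.camera_params('top')
hsv=cv2.cvtColor(im,cv2.COLOR_RGB2HSV)
m=((hsv[...,1]<30)&(hsv[...,2]>170)).astype(np.uint8)
for c in [(241,218),(363,228)]:
    mm=np.zeros_like(m);x,y=c;mm[y-26:y+27,x-24:x+25]=m[y-26:y+27,x-24:x+25]
    n,l,st,_=cv2.connectedComponentsWithStats(mm);k=1+st[1:,4].argmax()
    pts=cv2.findNonZero((l==k).astype(np.uint8));w=np.array([onz(p,q[0],.06)[:2]*1000 for q in pts],np.float32)
    print(st[k],cv2.minAreaRect(w))
s=np.load('side0.npz')['im']
a=[cv2.resize(i[y-35:y+35,x-35:x+35],(390,290) if 0 else (380,290),interpolation=cv2.INTER_CUBIC) for i,x,y in((im,241,218),(im,363,228),(s,288,288),(s,358,205))]
cv2.imwrite('pics/crop.png',np.vstack([np.hstack(a[:2]),np.hstack(a[2:])])[:,:,::-1])
E
```

```text
[225 200  37  40 646] ((535.002197265625, 239.81332397460938), (109.4683837890625, 83.28060150146484), 21.4390926361084)
[349 209  31  22 377] ((519.6121215820312, -144.6805419921875), (73.12859344482422, 79.64766693115234), 16.115615844726562)
```

View pics/crop.png

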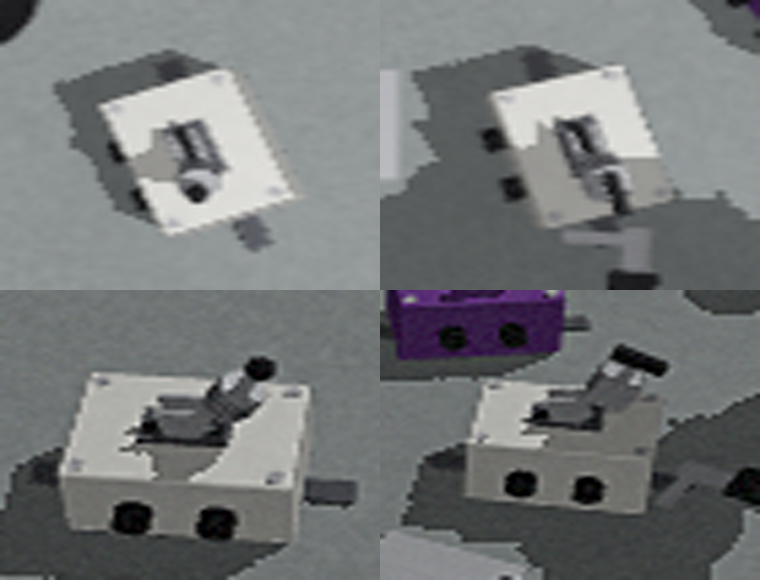

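Run:
```python
from h import *
for n in('top','side'):
    z=np.load(n+'0.npz');d=z['d'];im=z['im'];p=ctrl.camera_params(n);K,T=p['mtx'],p['T']
    v,u=np.mgrid[:400,:640];P=np.stack([(u-K[0,2])/K[0,0]*d,(v-K[1,2])/K[1,1]*d,d,0*d+1],-1)@T.T
    P=P[...,:3]*1000
    for nm,c in(('mains',(535,240)),('spare',(505,-145))):
        near=(np.hypot(P[...,0]-c[0],P[...,1]-c[1])<95)&(d>0)
        lid=near&(abs(P[...,2]-60)<5)
        m=cv2.morphologyEx(lid.astype(np.uint8),cv2.MORPH_CLOSE,np.ones((9,9)))
        m=cv2.morphologyEx(m,cv2.MORPH_OPEN,np.ones((3,3)))
        w=np.array([onz(p,q[0],.06)[:2]*1000 for q in cv2.findNonZero(m)],np.float32)
        print(n,nm,lid.sum(),np.median(P[lid][:,2]).round(1),cv2.minAreaRect(w))
        tip=near&(P[...,2]>108)&(P[...,2]<140);dark=tip&(im.max(2)<70)
        print('  tip',tip.sum(),P[tip].mean(0).round(1),'dark',dark.sum(),P[dark].mean(0).round(1) if dark.any() else '',P[near][:,2].max().round())
```

```text
top mains 738 60.5 ((535.0078735351562, 241.54681396484375), (109.430908203125, 80.09712219238281), 21.369701385498047)
  tip 30 [504.9 229.4 120.6] dark 10 [500.3 228.9 129.1] 132.0
top spare 704 60.1 ((502.91302490234375, -149.1734619140625), (109.536865234375, 79.91098022460938), 16.116559982299805)
  tip 55 [ 472.7 -157.6  122. ] dark 23 [ 465.9 -158.5  127.3] 138.0
side mains 927 59.1 ((535.207763671875, 248.15391540527344), (109.59809875488281, 82.01753997802734), 21.219995498657227)
  tip 40 [503.9 235.  120.3] dark 27 [500.7 234.1 125.1] 129.0
side spare 464 58.6 ((502.90234375, -141.41664123535156), (109.33355712890625, 83.64921569824219), 15.990022659301758)
  tip 53 [ 469.5 -153.6  120.6] dark 41 [ 467.4 -154.7  123.4] 131.0
```

```bash
cat >> h.py <<'E'
from scipy.spatial.transform import Rotation as Ro
BOX={'mains':[np.array([535,241.5,40.]),21.4],'spare':[np.array([503,-149,40.]),16.1]}
def target(b,r,phi):
    "TCP position mm, rotation, for TCP at radius r on lever leaning phi deg to +e"
    c,y=BOX[b];y=np.radians(y);f=np.radians(phi);e=np.array([np.cos(y),np.sin(y),0])
    L=e*np.sin(f)+np.array([0,0,np.cos(f)]);h=-np.array([-np.sin(y),np.cos(y),0])
    z=-L;return c+r*L,Ro.from_matrix(np.stack([np.cross(h,z),h,z],1))
def rows(b,pts,start=None):
    s=ctrl.get_state()
    p0,R0=start if start else (s['position']*1000,Ro.from_rotvec(s['tool_rot']))
    for r,f in pts:
        p,R=target(b,r,f);print(r,f,(p-p0).round(1),(R*R0.inv()).as_rotvec(degrees=True).round(1))
E
python3 -c "
from h import *
rows('mains',[(205,-25)])"
```

```text
205 -25 [211.8 812.4  -9.8] [  9.1 -23.3  -0.5]
```

```bash
python3 -m inch '[[200,200,60,0,0,0],[200,200,60,0,0,0],[200,200,60,0,0,0],[200,200,60,0,0,0],[200,200,60,0,0,0],[300,500,60,0,0,0],[300,500,60,0,0,0],[300,500,60,0,0,0],[300,500,60,0,0,0],[300,500,60,0,0,0],[300,500,60,0,0,0],[212,812,40,9.1,-23.3,-0.5],[212,812,40,9.1,-23.3,-0.5],[212,812,40,9.1,-23.3,-0.5],[212,812,40,9.1,-23.3,-0.5],[212,812,40,9.1,-23.3,-0.5],[212,812,40,9.1,-23.3,-0.5],[212,812,-10,9.1,-23.3,-0.5],[212,812,-10,9.1,-23.3,-0.5],[212,812,-10,9.1,-23.3,-0.5]]' 60
python3 - <<'E'
from h import *
rows('mains',[(205,-25)])
p=ctrl.camera_params('wrist');im,d=ctrl.get_image('wrist');np.savez('w1.npz',im=im,d=d,T=p['T'],K=p['mtx'])
for r in(72,91):print(proj(p,target('mains',r,-25)[0]/1000))
cv2.imwrite('pics/w1.png',im[:,:,::-1]);print(p['T'].round(3),ctrl.get_state()['joint_positions'])
E
```

```text
time: 2.6
position: [0.4563, 0.2087, 0.2271]
tool_rot: [-2.941, -0.555, -0.654]
ft_force: [0.9, 0.3, 0.2]
grip_width: 0.692
grip_force: 0.0
205 -25 [-2.   1.2 -1.3] [0.1 0.1 0.1]
[318.92428668 196.85745087]
[318.80175617 201.93921988]
[[ 0.364 -0.919  0.15   0.461]
 [-0.931 -0.359  0.057  0.21 ]
 [ 0.001 -0.16  -0.987  0.392]
 [ 0.     0.     0.     1.   ]] [-0.34088865 -0.30105828 -0.15631823  2.16055245  0.01443909  0.84353553
 -1.70680726]
```

View pics/w1.png

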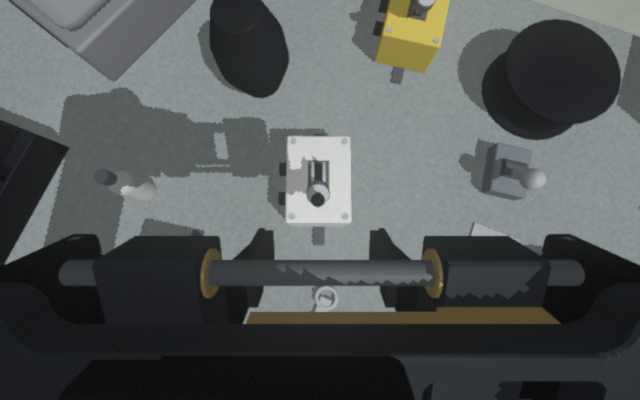

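```bash
python3 -c "
from h import *
rows('mains',[(120,-25),(54,-25)])
print(ctrl.get_state()['joint_positions'][1])"
```

```text
120 -25 [ 30.8  14.4 -79.3] [0.1 0.2 0.1]
54 -25 [  56.7   24.6 -139.1] [0.1 0.2 0.1]
-0.30105828213097635
```

```bash
python3 -m inch '[[15,7,-40,0,0,0],[31,14.4,-79,0,0,0],[40,18,-100,0,0,0],[48,21,-120,0,0,0],[56.7,24.6,-139,0,0,0],[56.7,24.6,-139,0,0,0],[56.7,24.6,-139,0,0,0]]' 60
python3 - <<'E'
from h import *
rows('mains',[(54,-25)])
print(ctrl.get_state()['joint_positions'])
a=[]
for n,x,y in(('top',241,215),('side',290,275)):
    im,d=ctrl.get_image(n);a.append(cv2.resize(im[y-45:y+45,x-45:x+45],(400,400),interpolation=cv2.INTER_CUBIC))
cv2.imwrite('pics/g1.png',np.hstack(a)[:,:,::-1])
E
```

```text
time: 3.52
position: [0.5135, 0.2334, 0.0889]
tool_rot: [-2.941, -0.553, -0.656]
ft_force: [1.1, 0.0, -0.2]
grip_width: 0.692
grip_force: 0.0
54 -25 [ 0.2 -0.3  0. ] [0.1 0.2 0.1]
[-0.32527878  0.01095686 -0.18768402  2.20186937  0.13416984  0.49863225
 -1.81516716]
```

View pics/g1.png

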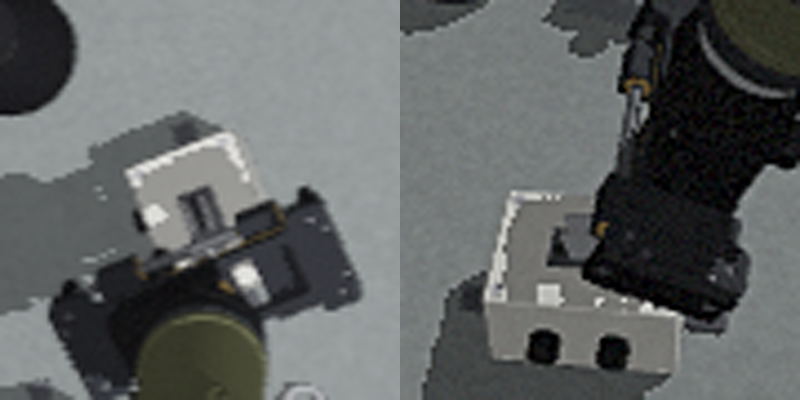

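```bash
python3 -m inch '[[0,0,0,0,0,0],[0,0,0,0,0,0],[0,0,0,0,0,0],[0,0,0,0,0,0],[0,0,0,0,0,0],[0,0,0,0,0,0]]' 0 45 && python3 -c "
from h import *
rows('mains',[(54,-25),(58,-25),(62.5,-25)]+[(62.5,f) for f in (-20,-15,-10,-5,0,5,10,15,20,25,26.5)]+[(62.5,25),(56,25),(53,25)])"
```

```text
time: 4.38
position: [0.512, 0.2341, 0.0874]
tool_rot: [-2.941, -0.557, -0.652]
ft_force: [-0.3, 0.9, 0.1]
grip_width: 0.26
grip_force: 45.0
54 -25 [ 1.7 -0.9  1.6] [ 0.1  0.  -0. ]
58 -25 [ 0.2 -1.6  5.2] [ 0.1  0.  -0. ]
62.5 -25 [-1.6 -2.2  9.3] [ 0.1  0.  -0. ]
62.5 -20 [ 3.1 -0.4 11.4] [-1.7  4.7 -0. ]
62.5 -15 [ 7.9  1.5 13. ] [-3.5  9.3 -0. ]
62.5 -10 [12.9  3.4 14.2] [-5.3 14.  -0. ]
62.5 -5 [17.9  5.4 14.9] [-7.2 18.7 -0. ]
62.5 0 [23.   7.4 15.1] [-9.  23.3 -0. ]
62.5 5 [28.1  9.4 14.9] [-10.8  28.   -0. ]
62.5 10 [33.1 11.3 14.2] [-12.6  32.6  -0. ]
62.5 15 [38.1 13.3 13. ] [-14.5  37.3  -0.1]
62.5 20 [42.9 15.2 11.4] [-16.3  41.9  -0.1]
62.5 25 [47.6 17.   9.3] [-18.1  46.6  -0.1]
62.5 26.5 [49.  17.6  8.6] [-18.7  48.   -0.1]
62.5 25 [47.6 17.   9.3] [-18.1  46.6  -0.1]
56 25 [45.  16.   3.4] [-18.1  46.6  -0.1]
53 25 [43.8 15.6  0.7] [-18.1  46.6  -0.1]
```

```bash
python3 -m inch '[[-1.2,-0.5,2.7,0,0,0],[-2.4,-0.9,5.4,0,0,0],[-3.3,-1.3,7.7,0,0,0],[-3.3,-1.3,7.7,0,0,0],[-3.3,-1.3,7.7,0,0,0]]'
python3 - <<'E'
from h import *
rows('mains',[(62.5,f) for f in (-25,-20,-15,-10,-5,0,5,10,15,20,25,26.5)]+[(56,25),(53,25)],target('mains',62.5,-25))
rows('mains',[(62.5,-25)])
E
```

```text
time: 5.0
position: [0.5086, 0.2327, 0.0949]
tool_rot: [-2.941, -0.557, -0.652]
ft_force: [1.8, 1.9, -4.4]
grip_width: 0.259
grip_force: 45.0
62.5 -25 [0. 0. 0.] [0. 0. 0.]
62.5 -20 [4.7 1.8 2.1] [-1.8  4.7 -0. ]
62.5 -15 [9.5 3.7 3.7] [-3.6  9.3 -0. ]
62.5 -10 [14.5  5.7  4.9] [-5.5 14.  -0. ]
62.5 -5 [19.5  7.7  5.6] [-7.3 18.6  0. ]
62.5 0 [24.6  9.6  5.9] [-9.1 23.3  0. ]
62.5 5 [29.7 11.6  5.6] [-10.9  27.9  -0. ]
62.5 10 [34.7 13.6  4.9] [-12.8  32.6  -0. ]
62.5 15 [39.7 15.5  3.7] [-14.6  37.2   0. ]
62.5 20 [44.5 17.4  2.1] [-16.4  41.9  -0. ]
62.5 25 [49.2 19.3  0. ] [-18.2  46.6   0. ]
62.5 26.5 [50.6 19.8 -0.7] [-18.8  47.9   0. ]
56 25 [46.6 18.3 -5.9] [-18.2  46.6   0. ]
53 25 [45.4 17.8 -8.6] [-18.2  46.6   0. ]
62.5 -25 [ 1.8 -0.9  1.8] [0.1 0.  0. ]
```

```bash
python3 -m inch '[[4.7,1.8,2.1,-1.8,4.7,0],[9.5,3.7,3.7,-3.6,9.3,0],[14.5,5.7,4.9,-5.5,14,0],[19.5,7.7,5.6,-7.3,18.6,0],[24.6,9.6,5.9,-9.1,23.3,0],[29.7,11.6,5.6,-10.9,27.9,0],[34.7,13.6,4.9,-12.8,32.6,0],[39.7,15.5,3.7,-14.6,37.2,0],[44.5,17.4,2.1,-16.4,41.9,0],[49.2,19.3,0,-18.2,46.6,0],[50,19.6,-0.4,-18.5,47.2,0],[50,19.6,-0.4,-18.5,47.2,0],[50,19.6,-0.4,-18.5,47.2,0]]' && python3 -c "
from h import *
rows('mains',[(62.5,25)]);print(ctrl.get_state()['joint_positions'])"
```

```text
time: 6.62
position: [0.5557, 0.2511, 0.0939]
tool_rot: [2.926, 0.556, -0.681]
ft_force: [-7.5, -2.5, -0.4]
grip_width: 0.262
grip_force: 45.0
62.5 25 [3.9 0.  2.7] [ 0.6 -1.1 -0.1]
[-0.35901698  0.68552737 -0.14149878  1.28931291  0.04083766  1.62811186
 -1.69222434]
```

```bash
python3 -m inch '[[-1.2,-0.5,-3,0,0,0],[-2.4,-0.9,-6,0,0,0],[-3.3,-1.3,-8,0,0,0],[-3.3,-1.3,-8,0,0,0]]' && python3 -m inch '[[0,0,0,0,0,0],[0,0,0,0,0,0],[0,0,0,0,0,0],[0,0,0,0,0,0]]' 60 && python3 -c "
from h import *
rows('mains',[(54,25),(200,25)])"
```

```text
time: 7.12
position: [0.5543, 0.2506, 0.0903]
tool_rot: [2.929, 0.556, -0.673]
ft_force: [-6.4, -1.3, 14.0]
grip_width: 0.263
grip_force: 45.0
time: 7.62
position: [0.5555, 0.2507, 0.0863]
tool_rot: [2.93, 0.556, -0.669]
ft_force: [1.2, 0.2, 0.5]
grip_width: 0.628
grip_force: 0.0
54 25 [ 0.7 -0.9  2.7] [ 0.4 -0.6 -0.1]
200 25 [ 58.2  21.6 135. ] [ 0.4 -0.6 -0.1]
```

```bash
python3 -m inch '[[10,4,24,0,0,0],[22,8,51,0,0,0],[40,15,93,0,0,0],[40,15,153,0,0,0],[-10,-5,200,18,-46,0],[-60,-25,200,18,-46,0],[-100,-40,180,18,-46,0],[-100,-40,180,18,-46,0],[-100,-40,180,18,-46,0]]' 60
python3 - <<'E'
from h import *
import time
p=ctrl.camera_params('wrist');im,d=ctrl.get_image('wrist');np.savez('w2.npz',im=im,d=d,T=p['T'],K=p['mtx'])
s,sd=ctrl.get_image('side');t,td=ctrl.get_image('top');np.savez('s2.npz',im=s,d=sd);np.savez('t2.npz',im=t,d=td)
c=[]
for i,x,y,h in((im,*proj(p,[.535,.2415,.07]),100),(s,288,282,30)):
    x,y=int(x),int(y);print(x,y);x=max(h,x);y=max(h,min(y,400-h));c.append(cv2.resize(i[y-h:y+h,x-h:x+h],(400,400),interpolation=cv2.INTER_CUBIC))
cv2.imwrite('pics/g2.png',np.hstack(c)[:,:,::-1])
q=ctrl.camera_params('side')
for f in(15,20,25):
  print(f,[proj(k,target('mains',91,f)[0]/1000).round(1) for k in(p,q,ctrl.camera_params('top'))])
for n,dd,imm in(('side',sd,s),('top',td,t)):
    k=ctrl.camera_params(n);K,T=k['mtx'],k['T'];v,u=np.mgrid[:400,:640]
    P=(np.stack([(u-K[0,2])/K[0,0]*dd,(v-K[1,2])/K[1,1]*dd,dd,0*dd+1],-1)@T.T)[...,:3]*1000
    m=(np.hypot(P[...,0]-535,P[...,1]-241)<80)&(P[...,2]>108)&(P[...,2]<140)&(imm.max(2)<70)
    print(n,m.sum(),P[m].mean(0),u[m].mean(),v[m].mean())
E
```

```text
time: 8.75
position: [0.4547, 0.2105, 0.2674]
tool_rot: [-2.96, -0.56, -0.599]
ft_force: [0.3, 0.4, -0.1]
grip_width: 0.69
grip_force: 0.0
320 177
288 282
15 [array([321. , 146.1]), array([277.3, 267.5]), array([234.9, 210.6])]
20 [array([321. , 140.2]), array([274.3, 267.9]), array([234.2, 208.3])]
25 [array([321. , 134.9]), array([271.5, 268.4]), array([233.5, 206.1])]
side 25 [570.98331479 261.76282399 124.83162324] 270.04 269.6
top 10 [571.2655783  255.66120838 129.27267883] 233.0 205.8
```

View pics/g2.png

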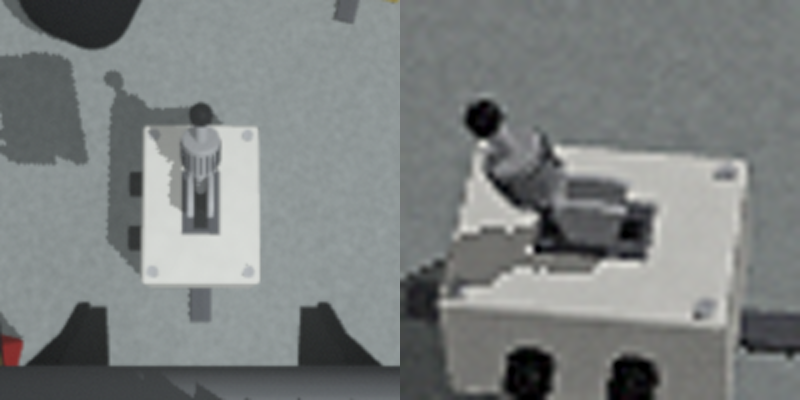

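```bash
cat > chk.py <<'E'
from h import *
def chk(b,f,W,S,out,spx):
    "crops with outlines of the collar down (green) and 6 mm up (red)"
    y=np.radians(BOX[b][1]);e=np.array([np.cos(y),np.sin(y),0]);h=np.array([-e[1],e[0],0]);f=np.radians(f)
    L=e*np.sin(f)+np.array([0,0,np.cos(f)]);n=np.cross(h,L)
    c=[]
    for (im,K,T),hw in((W,45),(S,22)):
        p={'mtx':K,'T':T};pr=lambda r,a:proj(p,(BOX[b][0]+r*L+12*(np.cos(a)*n+np.sin(a)*h))/1000)
        m=proj(p,(BOX[b][0]+60*L)/1000).astype(int);s=400/(2*hw)
        raw=cv2.resize(im[m[1]-hw:m[1]+hw,m[0]-hw:m[0]+hw],(400,400),interpolation=cv2.INTER_CUBIC);dr=raw.copy()
        for r,col in((48,(0,255,0)),(72,(0,255,0)),(54,(255,0,0)),(78,(255,0,0))):
            q=np.array([(pr(r,a)-m+hw+.5)*s for a in np.linspace(0,2*np.pi,40)]).astype(np.int32)
            cv2.polylines(dr,[q],True,col,1)
        c+=[dr]
    cv2.imwrite(out,np.hstack(c)[:,:,::-1])
E
python3 - <<'E'
from chk import *
w=np.load('w2.npz');s=np.load('s2.npz');q=ctrl.camera_params('side')
chk('mains',25,(w['im'],w['K'],w['T']),(s['im'],q['mtx'],q['T']),'pics/c2.png',0)
E
```

```text
(no output)
```

View pics/c2.png

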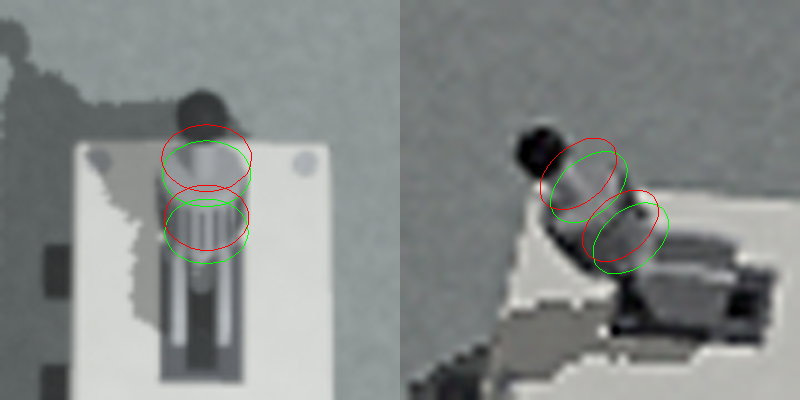

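Run:
```python
from h import *
w=np.load('w2.npz');im=w['im'];p={'mtx':w['K'],'T':w['T']}
g=im.mean(2).astype(int)
y=np.radians(21.4);e=np.array([np.cos(y),np.sin(y),0]);h=np.array([-e[1],e[0],0]);f=np.radians(25)
L=e*np.sin(f)+np.array([0,0,np.cos(f)]);n=np.cross(h,L)
n=n if n@e<0 else -n
for r in(48,54,72,78):print(r,proj(p,(BOX['mains'][0]+r*L+12*n)/1000).round(1))
print('ball',proj(p,(BOX['mains'][0]+91*L)/1000))
for v in range(120,180):print(v,g[v,312:331])
```

```text
48 [321.  166.9]
54 [321.  163.8]
72 [321. 154.]
78 [321.  150.6]
ball [321.01254301 134.94698384]
120 [146 148 147 147 149 148 151 150 148 147 146 146 147 146 147 145 144 143
 143]
121 [146 148 149 147 147 147 149 151 150 147 146 146 146 147 148 146 145 144
 145]
122 [146 148 149 147 145 144 146 149 149 147 146 146 147 148 148 147 148 149
 149]
123 [147 149 149 146 144 145 147 150 148 146 146 147 147 148 149 149 149 151
 149]
124 [149 148 147 145 146 148 150 149 146 145 146 146 146 147 149 149 149 150
 148]
125 [149 148 147 147 148 149 150 148 146 147 146 146 145 144 144 145 147 147
 147]
126 [149 148 148 147 148 148 149 147 146 147 148 148 146 144 142 142 143 144
 146]
127 [149 149 150 148 147 146 143 136 134 139 144 148 146 144 141 141 142 145
 147]
128 [147 147 147 147 142 133 120  95  93 100 119 133 139 143 143 142 142 144
 147]
129 [143 139 142 134 121  89  66  57  59  60  68  89 116 138 144 144 144 144
 148]
130 [126 116 123  95  73  56  52  53  52  54  55  60  83 120 144 148 146 146
 148]
131 [102  99  92  66  52  51  54  54  56  55  56  56  61  96 137 149 148 147
 147]
132 [
[... 3278 characters left out ...]
95  99 141 169 159 112 106 143
 193]
172 [ 77 111 156 168 147  87  94 104 104 101  89  96 142 170 160 112 108 144
 193]
173 [ 78 110 157 169 148  78  76  94  94  88  72  92 144 172 161 112 108 144
 193]
174 [ 78 112 158 172 149  78  59  64  67  61  62  92 145 174 162 113 107 145
 194]
175 [ 78 113 162 174 152  79  58  57  57  57  61  94 147 176 165 114 108 145
 194]
176 [ 80 116 163 177 153  79  57  56  58  57  61  94 149 179 167 114 109 145
 194]
177 [ 80 115 165 178 155  80  57  57  57  57  61  96 150 180 169 114 108 146
 195]
178 [ 79 118 167 181 157  80  58  57  58  57  61  97 153 184 172 115 109 146
 195]
179 [ 79 119 169 182 159  81  58  56  59  57  61  98 156 185 173 117 108 145
 195]
```

```bash
python3 -c "
from h import *
rows('spare',[(170,-25)]);print(ctrl.get_state()['joint_positions'])"
```

```text
170 -25 [ -19.3 -378.5  -70. ] [ 1.1 -2.6 -5.3]
[-0.30262138 -0.29373734 -0.18546774  2.06653748 -0.00670697  0.98060887
 -1.6848524 ]
```

```bash
python3 -m inch '[[45,-100,0,0,0,0],[45,-100,0,0,0,0],[45,-250,0,0,0,-3],[45,-250,0,0,0,-3],[45,-250,0,0,0,-3],[-10,-378,-20,1.1,-2.6,-5.3],[-10,-378,-20,1.1,-2.6,-5.3],[-10,-378,-20,1.1,-2.6,-5.3],[-19,-378.5,-70,1.1,-2.6,-5.3],[-19,-378.5,-70,1.1,-2.6,-5.3],[-19,-378.5,-70,1.1,-2.6,-5.3],[-19,-378.5,-70,1.1,-2.6,-5.3]]' 60
python3 - <<'E'
from h import *
rows('spare',[(170,-25),(110,-25),(54,-25)]);print(ctrl.get_state()['joint_positions'])
p=ctrl.camera_params('wrist');im,d=ctrl.get_image('wrist')
for r in(91,96):print(proj(p,target('spare',r,-25)[0]/1000))
cv2.imwrite('pics/w3.png',im[:,:,::-1])
E
```

```text
time: 10.4
position: [0.4389, -0.1671, 0.1996]
tool_rot: [-2.977, -0.426, -0.671]
ft_force: [0.2, 0.5, 0.3]
grip_width: 0.69
grip_force: 0.0
170 -25 [-4.9 -1.8 -5.5] [ 0.   0.4 -0.2]
110 -25 [ 19.5   5.2 -59.9] [ 0.   0.4 -0.2]
54 -25 [  42.2   11.8 -110.6] [ 0.   0.4 -0.2]
[ 0.48575176 -0.26573853  0.05212286  2.19599393 -0.3820648   0.93360447
 -0.56227152]
[321.25342697 218.85571987]
[321.25180461 220.80115559]
```

View pics/w3.png

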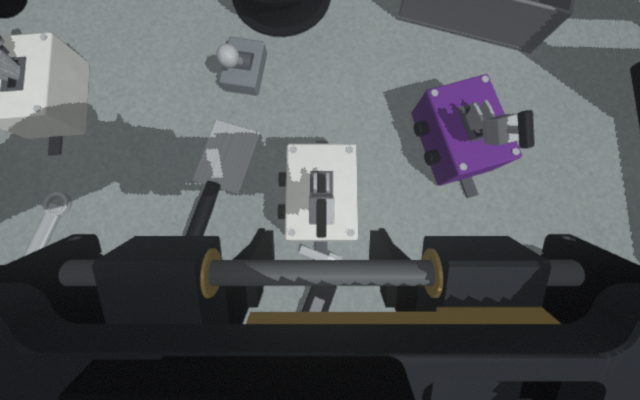

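```bash
python3 -m inch '[[0,0,0,0,0,0],[0,0,0,0,0,0]]' 60 && python3 -c "
from h import *
rows('spare',[(170,-25),(110,-25),(54,-25)])"
```

```text
time: 10.7
position: [0.4369, -0.1673, 0.1972]
tool_rot: [-2.977, -0.422, -0.667]
ft_force: [-0.5, -0.3, -0.2]
grip_width: 0.691
grip_force: 0.0
170 -25 [-2.9 -1.6 -3.1] [-0.1  0.3 -0. ]
110 -25 [ 21.5   5.4 -57.5] [-0.1  0.3 -0. ]
54 -25 [  44.2   11.9 -108.2] [-0.1  0.3 -0. ]
```

```bash
python3 -m inch '[[11,3,-28,0,0,0],[21.5,5.4,-57.5,0,0,0],[29,8,-75,0,0,0],[37,10,-92,0,0,0],[44.5,12,-107.5,0,0,0],[44.5,12,-107.5,0,0,0],[44.5,12,-107.5,0,0,0],[44.5,12,-107.5,0,0,0]]' 60 && python3 -c "
from h import *
rows('spare',[(54,-25)])"
```

```text
time: 11.7
position: [0.4813, -0.156, 0.0901]
tool_rot: [-2.978, -0.42, -0.668]
ft_force: [0.1, 0.3, 0.0]
grip_width: 0.69
grip_force: 0.0
54 -25 [-0.2  0.7 -1.2] [-0.1  0.3  0. ]
```

Within about 1 mm; grip and lift.

```bash
python3 -m inch '[[0,0.5,-1,0,0,0],[0,0.5,-1,0,0,0],[0,0.5,-1,0,0,0],[0,0.5,-1,0,0,0],[0,0.5,-1,0,0,0],[0,0.5,-1,0,0,0]]' 0 45 && python3 -m inch '[[-1.2,-0.3,2.7,0,0,0],[-2.4,-0.7,5.4,0,0,0],[-3.4,-1,7.7,0,0,0],[-3.4,-1,7.7,0,0,0],[-3.4,-1,7.7,0,0,0]]'
python3 - <<'E'
from h import *
rows('spare',[(62.5,f) for f in (-20,-15,-10,-5,0,5,10,15,20,25,26)],target('spare',62.5,-25))
E
```

```text
time: 12.45
position: [0.481, -0.155, 0.0882]
tool_rot: [-2.977, -0.421, -0.666]
ft_force: [-0.1, 1.1, 0.3]
grip_width: 0.273
grip_force: 45.0
time: 13.08
position: [0.4775, -0.1559, 0.0957]
tool_rot: [-2.977, -0.421, -0.666]
ft_force: [1.9, 1.4, -3.8]
grip_width: 0.272
grip_force: 45.0
62.5 -20 [4.8 1.4 2.1] [-1.4  4.8 -0. ]
62.5 -15 [9.8 2.8 3.7] [-2.8  9.6  0. ]
62.5 -10 [15.   4.3  4.9] [-4.2 14.4 -0. ]
62.5 -5 [20.1  5.8  5.6] [-5.5 19.2 -0. ]
62.5 0 [25.4  7.3  5.9] [-6.9 24.  -0. ]
62.5 5 [30.6  8.8  5.6] [-8.3 28.8 -0. ]
62.5 10 [35.8 10.3  4.9] [-9.7 33.6  0. ]
62.5 15 [40.9 11.8  3.7] [-11.1  38.4   0. ]
62.5 20 [45.9 13.3  2.1] [-12.5  43.2  -0. ]
62.5 25 [50.8 14.6  0. ] [-13.9  48.    0. ]
62.5 26 [51.7 14.9 -0.5] [-14.1  49.   -0. ]
```

```bash
python3 -m inch '[[4.8,1.4,2.1,-1.4,4.8,0],[9.8,2.8,3.7,-2.8,9.6,0],[15,4.3,4.9,-4.2,14.4,0],[20.1,5.8,5.6,-5.5,19.2,0],[25.4,7.3,5.9,-6.9,24,0],[30.6,8.8,5.6,-8.3,28.8,0],[35.8,10.3,4.9,-9.7,33.6,0],[40.9,11.8,3.7,-11.1,38.4,0],[45.9,13.3,2.1,-12.5,43.2,0],[50.8,14.6,0,-13.9,48,0],[51.7,14.9,-0.5,-14.1,49,0],[51.7,14.9,-0.5,-14.1,49,0],[51.7,14.9,-0.5,-14.1,49,0]]' && python3 -m inch '[[-1.5,-0.5,-3.5,0,0,0],[-3,-0.9,-7,0,0,0],[-3,-0.9,-7,0,0,0]]' && python3 -m inch '[[0,0,0,0,0,0],[0,0,0,0,0,0],[0,0,0,0,0,0],[0,0,0,0,0,0]]' 60
```

```text
time: 14.7
position: [0.5269, -0.1417, 0.0945]
tool_rot: [2.974, 0.418, -0.689]
ft_force: [-5.7, -0.2, -2.7]
grip_width: 0.273
grip_force: 45.0
time: 15.08
position: [0.5246, -0.1424, 0.0891]
tool_rot: [2.974, 0.418, -0.686]
ft_force: [-4.9, 0.1, 3.3]
grip_width: 0.272
grip_force: 45.0
time: 15.58
position: [0.5265, -0.1421, 0.0884]
tool_rot: [2.975, 0.42, -0.68]
ft_force: [0.2, -0.4, -0.1]
grip_width: 0.635
grip_force: 0.0
```

Retreat along the lever and look.

```bash
python3 -m inch '[[11,3,24,0,0,0],[22,6,51,0,0,0],[40,11,93,0,0,0],[40,11,153,0,0,0],[0,0,190,14,-47,0],[-40,-12,190,14,-47,0],[-75,-22,180,14,-47,0],[-75,-22,180,14,-47,0],[-75,-22,180,14,-47,0],[-75,-22,180,14,-47,0]]' 60
python3 - <<'E'
from chk import *
p=ctrl.camera_params('wrist');im,d=ctrl.get_image('wrist');s,_=ctrl.get_image('side');q=ctrl.camera_params('side')
chk('spare',25,(im,p['mtx'],p['T']),(s,q['mtx'],q['T']),'pics/c3.png',0)
y=np.radians(16.1);e=np.array([np.cos(y),np.sin(y),0]);f=np.radians(25)
L=e*np.sin(f)+np.array([0,0,np.cos(f)]);n=-e*np.cos(f)+np.array([0,0,np.sin(f)])
for r in(48,54,72,78):print(r,proj(p,(BOX['spare'][0]+r*L+13*n)/1000).round(1))
print('bar ends',[proj(p,(BOX['spare'][0]+96*L+k*n)/1000).round(1) for k in(-17,17)])
c=int(proj(p,(BOX['spare'][0]+60*L)/1000)[0]);g=im.mean(2).astype(int)
for v in range(118,182):print(v,g[v,c-7:c+8:2],end='\n' if v%2 else ' ')
E
```

```text
time: 16.82
position: [0.4495, -0.1649, 0.2683]
tool_rot: [-2.986, -0.419, -0.614]
ft_force: [1.1, -0.3, -0.2]
grip_width: 0.685
grip_force: 0.0
48 [321.9 192.7]
54 [321.9 190. ]
72 [321.8 181.3]
78 [321.7 178.2]
bar ends [array([321.7, 148. ]), array([321.6, 171.2])]
118 [137 139 135 138 139 139 138 139] 119 [139 142 139 141 140 139 137 139]
120 [140 140 140 144 143 138 138 141] 121 [139 139 141 144 142 138 139 142]
122 [138 138 140 141 142 139 140 141] 123 [138 138 141 139 140 139 138 140]
124 [139 139 142 140 141 138 139 138] 125 [139 138 142 140 140 139 140 138]
126 [140 139 142 140 143 140 141 138] 127 [141 138 143 139 142 139 141 141]
128 [140 137 140 138 138 138 142 144] 129 [137 137 138 137 138 139 141 146]
130 [136 136 138 136 139 139 141 145] 131 [137 137 138 137 139 140 140 143]
132 [141 138 138 138 140 140 139 141] 133 [142 139 140 139 139 138 139 143]
134 [141 139 140 139 138 136 140 141] 135 [139 140 140 140 138 137 140 139]
136 [138 140 141 140 141 139 141 138] 137 [137 139 140 141 141 138 143 138]
138 [136 138 138 143 141 137 141 141] 139 [136 138 137 142 140 136 141 
[... 876 characters left out ...]
 51  55 126 136]
164 [122 133  69  52  49  59 159 165] 165 [106 108  58  52  49  57 143 146]
166 [103 103  57  51  52  58 141 144] 167 [105 103  57  51  52  58 136 145]
168 [115 105  56  50  52  55 128 145] 169 [134 113  56  51  53  57 127 145]
170 [141 131  56  54  54  58 126 146] 171 [142 133  60  55  58  60 127 146]
172 [143 135  60  54  53  59 128 147] 173 [142 141  67  52  53  57 128 146]
174 [142 142  77  53  56  62 133 148] 175 [142 143 109  73  72  87 144 147]
176 [142 144 138 114 112 124 147 147] 177 [143 144 144 142 141 143 148 148]
178 [143 145 145 145 143 145 148 147] 179 [143 146 145 144 143 146 148 148]
180 [151 153 153 152 152 154 156 156] 181 [162 164 164 163 162 164 166 165]
```

View pics/c3.png

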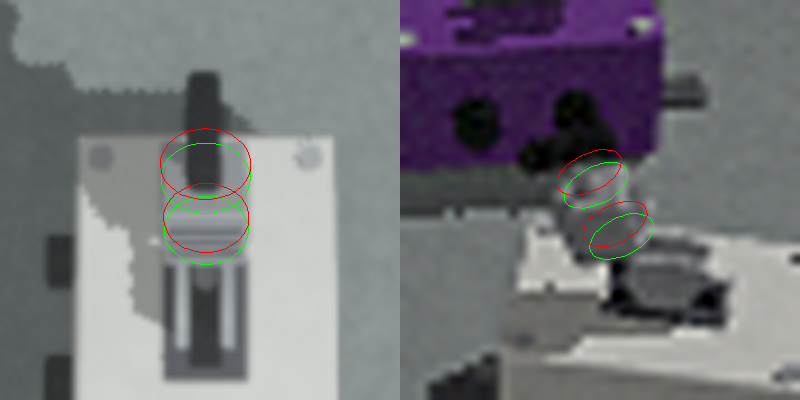

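```bash
python3 -c "
from bench import ctrl
print(ctrl.close_job())"
```

```text
the job is handed in; nothing more can be done
None
```

The job is handed in: the mains (ball) lever was thrown first, then the spare (bar) lever, and close-up camera checks showed each at its new end stop with its collar fully down. The spare lever actually started leaning towards the robot, not away as described, so I threw it from the side where I found it.

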